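# Hold a planter-stand leg against its apron board for screwing

### The job

Be a third hand for the person who will screw this planter stand together: turn the round wooden leg so that its flat cleat faces the apron board in the sprung jig, and, with the leg upright and its foot on the table, press the cleat flat against the board between the board's two upright strips with a steady push of about 8 newtons. Never drive the board to the end of its spring travel, and leave the plant pot, the trowel and the screw tray where they are. The job ends holding: finish with the leg still held and pressed, do not let go.

Things in the scene. Friction and masses are not known exactly. Their poses are not given: they have to be found in the camera images.
- leg: Loose upright round wooden post, 44 mm in diameter, 110 mm tall, 0.16 kg, with a flat cleat on one side. Origin: centre of its foot; z up the post, x from the axis out through the cleat. The cleat is a plate 50 mm wide (along y), 27 to 77 mm above the foot, at x = 24 to 34 mm, its outer face flat; a 26 mm wide neck joins it to the post. The post can be gripped across y (44 mm), beside the cleat.
- leg_face (a point): Point in the middle of the width of the cleat's flat outer face: 34 mm along x from the leg's axis, 50 mm above its foot. Axes as the leg's.
- jig: Wooden jig fixed to the table, 300 mm long along y. Its x is level, the pressing direction: from the open side, where the leg goes, to the rear; z up. Origin: on the table under the middle of the board's front face at rest. In front of x = 40 mm there is bare table, where the leg stands even with the board pushed back. Base 12 mm thick; rear rail at x 85 to 107 mm. Nothing is higher than 92 mm.
- board (a joint): Travel in m of the apron board along the jig's x, against its springs: 0 at rest, 0.030 at its end stop. The springs have no preload and push back 0.5 N per mm of travel (4 N at 8 mm, 8 N at 16 mm). It returns when let go.
- board_mark (a point): Middle of the apron board's front face, halfway between its two strips, 50 mm above the table; moves with it; axes as the jig's. The board is 18 mm thick, 280 mm long along y, 16 to 84 mm above the table. Two upright strips, 14 mm wide, stand 6 mm proud of the face (to -x) and 8 mm above its top, inner edges 40 mm either side of this point; the cleat goes flat on the face between them.
- pot: Empty black plastic plant pot, 100 mm across, 85 mm high, loose: leave it. Origin: centre of its underside.
- trowel: Hand trowel lying flat, 270 mm long, wooden handle 28 mm thick to its -x, steel blade 55 mm wide to +x, loose: leave it. Origin: on the table near mid-length.
- tray: Grey plastic screw tray, 80 x 110 mm, 28 mm high, loose: leave it. Origin: centre of its underside.

How it is judged (in metres and radians):
On the way:
1. the leg's cleat is held flat against the board between the strips, leg upright on the table, with a steady push of 5 to 11 N for 1.5 s (contact force between leg and jig between 5 and 11 N and y of leg_face in the frame of board_mark between -0.016 and 0.016 m and x of leg_face in the frame of board_mark above -0.005 m and angle between the x axis of leg and the x axis of jig, either way round below 0.12 rad and angle between leg's own z axis and vertical below 0.1 rad and height (world z) of leg below 0.008 m and contact force between the fingers and leg above 1 N), for 1.5 s.
At the end, for the whole second after the job is handed in: The fingers still hold the leg: its cleat is pressed on the board with 5 to 11 N, square within 0.12 rad, within 16 mm of the middle between the strips, leg upright within 0.1 rad, foot within 8 mm of the table, at rest; pot, trowel and tray within 30 mm of where they were (all of step 1 and linear speed of leg below 0.02 m/s and distance of each of pot, trowel, tray from where it was at the start of the episode below 0.03 m); the arm keeps its last pose, push and grip.
It fails at once if the board is driven to the end of its spring travel (value of joint board above 0.0285 m).
It fails at once if the pot, trowel or tray is pushed more than 30 mm (distance of any of pot, trowel, tray from where it was at the start of the episode above 0.03 m).
It also fails if it takes over 35 s, if anything falls off the work surface, if the arm or the gripper's body presses on something with over 40 N, if the wrist force passes 120 N, or if a joint passes its speed limit or range.

### The arm

A 6-joint arm with a two-finger parallel gripper is mounted at the origin on the work surface. World frame = base frame: x ahead of the robot, y to its left, z up, the work surface at z = 0. Lengths are in mm, angles in rad, forces in N, time in s.
With the tool pointing down it reaches from about 350 to 875 mm from the base axis. Payload 4.2 kg.
Tool frame: the origin (TCP) lies at the very end of the fingers, on their centre line; the grasp point (between the pads) lies arm.hold_point_z behind it (arm.hold_point_z is the distance from the TCP to the grasp point, in mm); z points along the fingers, y is the direction in which the jaws open and shut (so a half turn about z gives the same grasp; the last joint's range is limited). The gripper opens to 85 mm and grips with 20 to 120 N. Pads are 22 mm wide; open, the fingers measure 114 mm over their backs; the gripper's body (76 mm by 85 mm) begins 54 mm behind the grasp point. The pads swing forward as they close: fully open they stand 13 mm farther back than shut.
Start: joints at [1.404, 0.385, 0.008, 0, -1.194, -0.259], TCP at [258.122, 569.185, 210.112] pointing down, gripper open.
Joint ranges: [-3.14, 3.14], [-1.21, 2.06], [-1.07, 1.41], [-3.16, 2.05], [-2.99, -0.16], [-3.1, 3.1]. Speed limits (rad/s): [2.79, 2.79, 3.14, 3.14, 3.14, 3.14].

### API

Orientations are given as a unit quaternion [x, y, z, w].
In Python, from bench import arm gives the robot as it stands.
- The arm moves only by the tool step_arm, never from a script. Its argument "series" is a list of rows, each a list of 6 numbers: the shift along the world's x, y, z scaled (see below), then the turn, a rotation vector about the world's x, y, z scaled (see below). A call has 1 to 12 rows; each row is the pose to reach, as a shift and turn from the pose commanded when the call began; what a row does not reach only later rows make up. The controller multiplies each number of a shift by 400 mm and each number of a turn by pi/2 rad. A row lasts 1/12 s, in which the tool goes at most 41.7 mm and 7.16 degrees, less where a joint would pass 70% of its speed; a pose out of reach is approached as far as the arm can. A call with a number of a shift or a turn outside -1 to 1 is refused whole. A call with a gripper value outside its range is refused whole. "jaw" is the opening, from -1 (shut) to 1 (fully open), set as the call begins (left out, the last holds). The fingers move at their own pace and stop on an object; the grip force is fixed at half the most. Time passes only in rows, so rows that repeat a pose let the fingers close. It gives the time, the measured TCP pose, the force and the opening at its end, in the units of the state.
- arm.read_state(): the state, without advancing time (a new reading comes with each control period).
- arm.get_image(name): name is "scene" or "side" or "wrist"; returns a dict with "image" (400x640x3 uint8, red, green, blue), "camera_matrix" (3x3 intrinsics, pixels), "world_from_camera" (4x4, takes a point from camera to world coordinates). Camera axes: x right, y up, looking along -z (the intrinsics and any distortion apply to the point x, -y, -z); pixel columns grow to the right and rows downward; lengths in mm; the calibration is good to about 2 mm. A picture is of the moment at which its call begins. There is no depth.
- arm.job_done(): hands the job in, once; it reports no verdict.
The state is a dict: "clock": time; "joints": joint angles; "joint_vel": joint speeds; "joint_efforts": joint torques, N m; "position": TCP position; "ee_rot": TCP orientation; "contact_force": force on the tool from outside, world axes, zero at the start; "wrist_torque": the same for the moment, N m; "gripper_width": finger opening in mm.
Only numpy, scipy, OpenCV 4.12 (cv2) and the standard library are available. Lean on these libraries where they do the work, as an engineer would, in place of code of your own. Each camera call takes 0.05 s, during which the arm holds its last target.

## Working session

There is one attempt and no reset: what is moved stays moved. The work goes in short steps, Python scripts to look and compute and a tool call to move; the robot and the scene stay as the last step left them, time stands still between calls to the robot, and variables do not carry over. Pictures are saved under pics/ and viewed, and the job is handed in when it is done.

Besides the shell and the picture viewer there is one more tool, called after ">>>" in YAML: its name, and indented under it one key for each argument. step_arm: Moves the arm, as the interface text tells. Shifts and turns lie within -1 to 1; 1 stands for 400 mm of shift or pi/2 rad of turn. Its arguments: {"type":"object","properties":{"series":{"type":"array","items":{"type":"array","items":{"type":"number","minimum":-1,"maximum":1}}},"jaw":{"type":"number"}},"required":["series"]}

```bash
mkdir -p pics; ls; python3 - <<'E'
from bench import arm
import cv2
s=arm.read_state();print(s, arm.hold_point_z)
for n in ["scene","side","wrist"]:
    d=arm.get_image(n);cv2.imwrite(f"pics/{n}0.png",d["image"][:,:,::-1])
    print(n,d["camera_matrix"].round(1).tolist(),d["world_from_camera"].round(4).tolist(),[k for k in d])
E
```

```text
pics
{'clock': 0.0, 'joints': array([ 1.40359914e+00,  3.85526299e-01,  6.60446708e-03, -4.88355967e-04,
       -1.19399865e+00, -2.58599761e-01]), 'joint_vel': array([6.64915635e-05, 1.36800517e-03, 3.40580736e-05, 5.60827573e-04,
       4.84236499e-04, 1.04982735e-03]), 'joint_efforts': array([-2.48035767e-04, -3.92290378e+01,  1.88395035e+01,  4.18627068e+00,
       -4.69672916e-03, -8.60453362e-07]), 'position': array([257.87976797, 568.61494557, 209.03312162]), 'ee_rot': array([ 9.77402977e-01, -2.11381741e-01, -1.78194316e-04,  1.07133876e-03]), 'contact_force': array([-0.22119838, -0.91766165, -0.33152777]), 'wrist_torque': array([ 0.03413659,  0.01980202, -0.01337859]), 'gripper_width': 85.10954150467698} 18.700000000000003
scene [[369.8, 0.0, 322.1], [0.0, 369.8, 202.8], [0.0, 0.0, 1.0]] [[0.1934, -0.5957, 0.7796, 1289.5873], [0.9811, 0.1124, -0.1576, -176.8734], [0.0063, 0.7953, 0.6061, 624.8387], [0.0, 0.0, 0.0, 1.0]] ['image', 'camera_matrix', 'world_from_camera']
side [[362.1, 0.0, 314.4], [0.0, 362.1, 198.1], [0.0, 0.0, 1.0]] [[0.7849, 0.4162, -0.4591, 157.4346], [-0.6193, 0.5502, -0.5601, -473.5462], [0.0195, 0.7239, 0.6896, 656.7835], [0.0, 0.0, 0.0, 1.0]] ['image', 'camera_matrix', 'world_from_camera']
wrist [[295.2, 0.0, 314.4], [0.0, 295.2, 200.8], [0.0, 0.0, 1.0]] [[-0.413, 0.8764, 0.2478, 321.1603], [-0.9107, -0.3983, -0.109, 540.3768], [0.0032, -0.2707, 0.9627, 371.915], [0.0, 0.0, 0.0, 1.0]] ['image', 'camera_matrix', 'world_from_camera']
```

View pics/scene0.png

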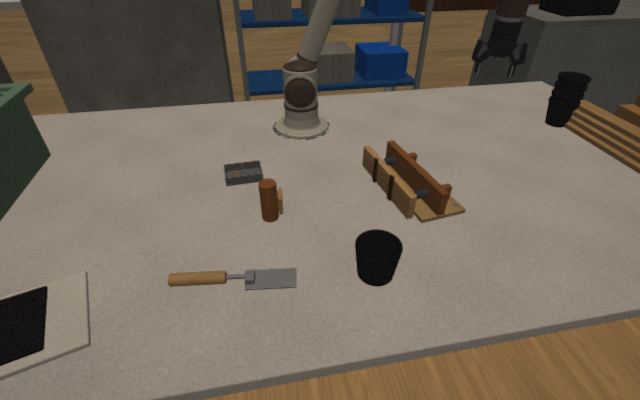

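View pics/side0.png

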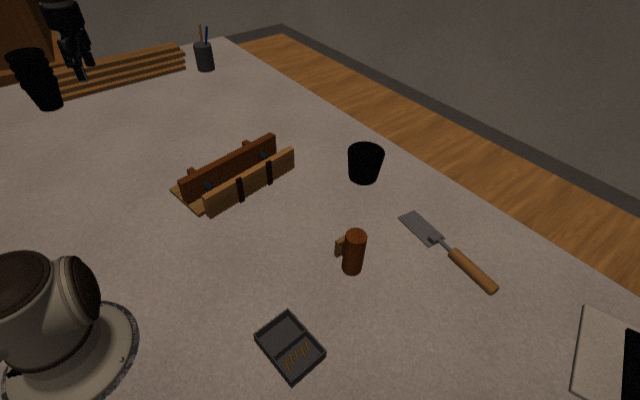

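View pics/wrist0.png

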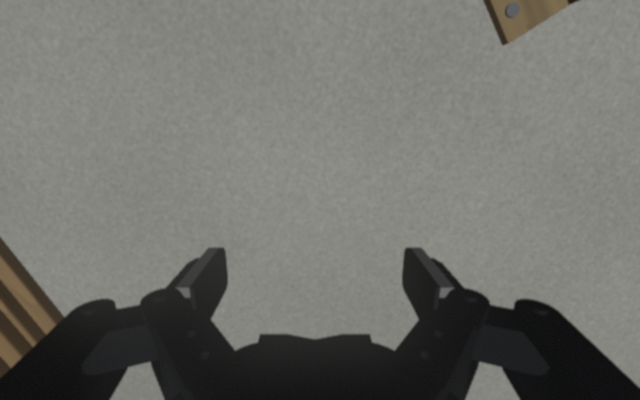

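The scene view has the leg at about (270,200), the jig around (410,180), the pot at (378,258), the trowel at (235,279) and the tray at (243,173). The side view has the leg at (352,252) with its cleat to the left, and the jig's strips at about (240,188) and (269,173). I'll enlarge these.

```bash
python3 - <<'E'
import cv2
def c(n,x0,y0,x1,y1,k):
    im=cv2.imread(f"pics/{n}0.png")[y0:y1,x0:x1];return cv2.resize(cv2.convertScaleAbs(im,alpha=1.6),None,fx=k,fy=k,interpolation=cv2.INTER_CUBIC)
cv2.imwrite("pics/c1.png",c("scene",350,130,480,230,6))
cv2.imwrite("pics/c2.png",c("side",160,125,310,225,5))
cv2.imwrite("pics/c3.png",c("scene",240,165,310,235,8))
cv2.imwrite("pics/c4.png",c("side",320,215,390,285,8))
E
```

```text
(no output)
```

View pics/c1.png

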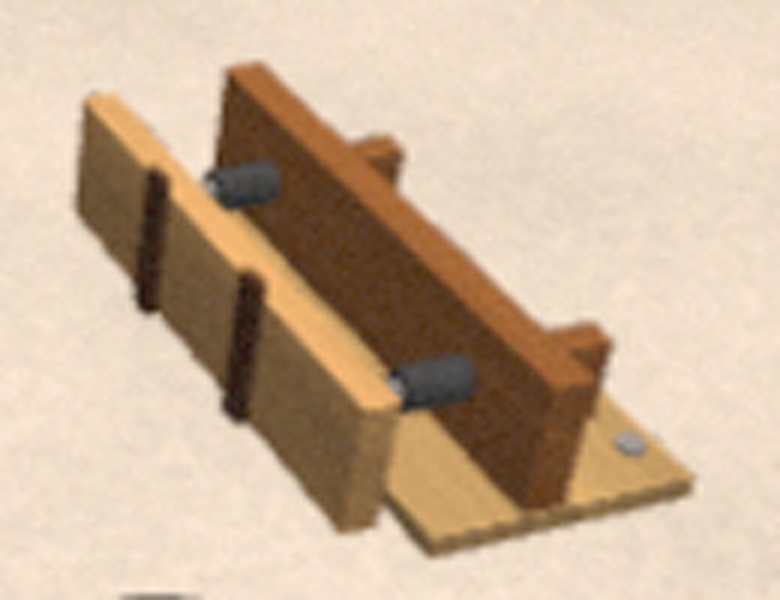

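View pics/c2.png

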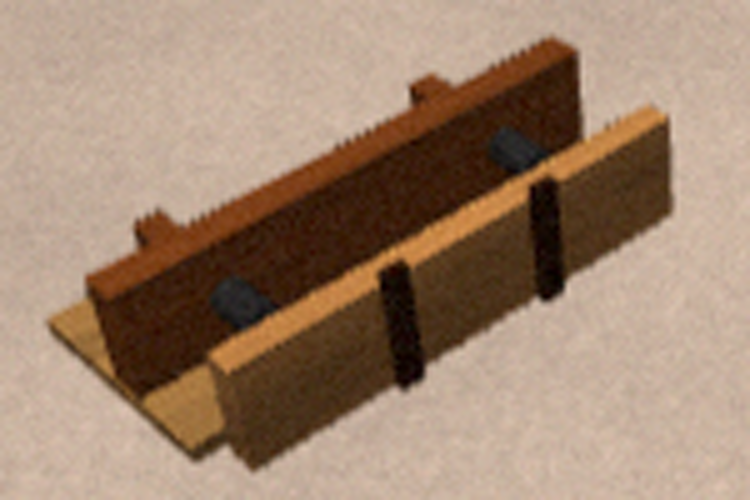

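View pics/c3.png

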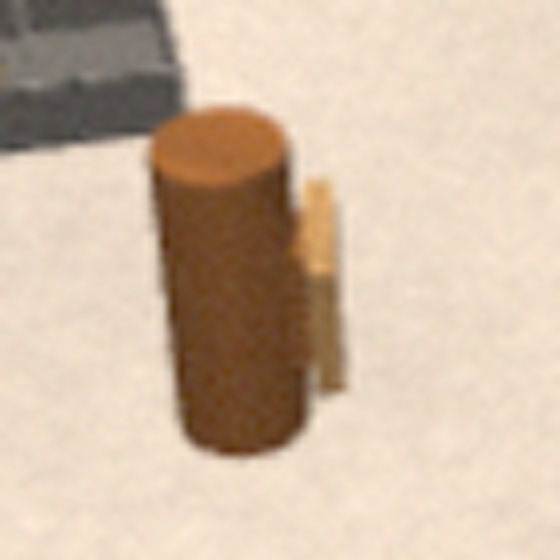

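View pics/c4.png

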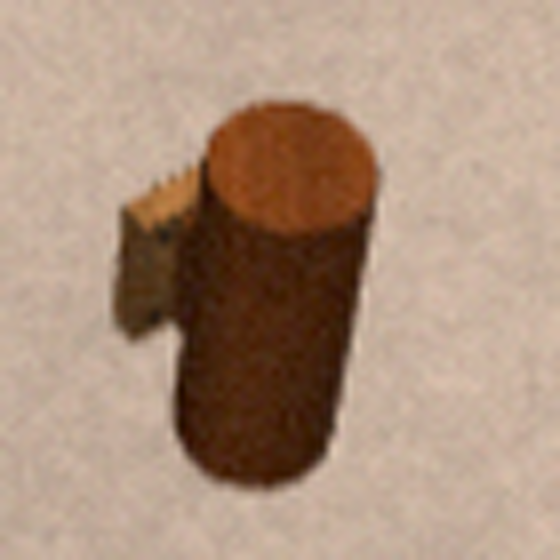

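```bash
cat > h.py <<'E'
import numpy as np,cv2
from bench import arm
from scipy.optimize import least_squares
def proj(d,P):
    T=np.linalg.inv(d["world_from_camera"]);P=np.atleast_2d(P)
    c=P@T[:3,:3].T+T[:3,3];K=d["camera_matrix"]
    return np.c_[K[0,2]+K[0,0]*c[:,0]/-c[:,2],K[1,2]+K[1,1]*c[:,1]/c[:,2]]
def ray(d,u,v,z):
    K=d["camera_matrix"];W=d["world_from_camera"]
    r=W[:3,:3]@np.array([(u-K[0,2])/K[0,0],-(v-K[1,2])/K[1,1],-1.]);o=W[:3,3]
    return o+r*(z-o[2])/r[2]
def place(p,L):
    L=np.atleast_2d(L).astype(float);c,s=np.cos(p[2]),np.sin(p[2])
    return np.c_[p[0]+c*L[:,0]-s*L[:,1],p[1]+s*L[:,0]+c*L[:,1],L[:,2]]
def cr(n,pts):
    x0,y0,k={"c1":(350,130,6),"c2":(160,125,5),"c3":(240,165,8),"c4":(320,215,8)}[n]
    return np.array(pts)/k+[x0,y0]-0.5+0.5/k
def fit(obs,p0):
    f=lambda p:np.concatenate([(proj(d,place(p,L))-uv).ravel() for d,L,uv in obs])
    r=least_squares(f,p0,loss="soft_l1");return r.x,f(r.x).reshape(-1,2)
E
python3 - <<'E'
from h import *
S=arm.get_image("scene");D=arm.get_image("side")
def seg(d,n,pts,z): return [ray(d,*q,z)[:2].round(1).tolist() for q in cr(n,pts) for z in [z]]
print("board top S",seg(S,"c1",[(83,103),(365,408)],84),"bottom",seg(S,"c1",[(78,212),(343,530)],16))
print("board top D",seg(D,"c2",[(225,372),(669,120)],84),"bottom",seg(D,"c2",[(252,468),(672,212)],16))
print("leg top",seg(S,"c3",[(220,147)],110),seg(D,"c4",[(292,168)],110))
print("cleat S",seg(S,"c3",[(330,180),(334,272)],77),"D",seg(D,"c4",[(125,208)],77), seg(D,"c4",[(133,338)],27))
print("pot",ray(D,364,178,0),ray(S,376,275,0),"tray",ray(D,290,355,0),"trowel",ray(D,405,215,0),ray(D,495,290,0))
E
```

```text
Traceback (most recent call last):
UnboundLocalError: cannot access local variable 'z' where it is not associated with a value
```

```bash
python3 - <<'E'
from h import *
S=arm.get_image("scene");D=arm.get_image("side")
import pickle
pickle.dump((S,D),open("cams.pkl","wb"))
def seg(d,n,pts,z): return [ray(d,*q,z)[:2].round(1).tolist() for q in cr(n,pts)]
print("board top S",seg(S,"c1",[(83,103),(365,408)],84),"bottom",seg(S,"c1",[(78,212),(343,530)],16))
print("board top D",seg(D,"c2",[(225,372),(669,120)],84),"bottom",seg(D,"c2",[(252,468),(672,212)],16))
print("leg top",seg(S,"c3",[(220,147)],110),seg(D,"c4",[(292,168)],110))
print("cleat S",seg(S,"c3",[(330,180),(334,272)],77),"D",seg(D,"c4",[(125,208)],77), seg(D,"c4",[(133,338)],27))
print("pot",ray(D,364,178,0),ray(S,376,275,0),"tray",ray(D,290,355,0),"trowel",ray(D,405,215,0),ray(D,495,290,0))
# jig: +y of jig : yaw ~ pi/2 => jig y = -x world : near scene end (large x) is y=-140
L=[(0,140,84),(0,-140,84),(0,140,16),(0,-140,16)]
Ls=[(-6,47,92),(-6,-47,92),(-6,47,16),(-6,-47,16)]
obs=[(S,np.array(L),cr("c1",[(83,103),(365,408),(78,212),(343,530)])),
(D,np.array(L),cr("c2",[(225,372),(669,120),(252,468),(672,212)])),
(S,np.array(Ls),cr("c1",[(155,172),(250,272),(148,310),(236,418)])),
(D,np.array(Ls),cr("c2",[(396,265),(545,182),(410,385),(551,297)]))]
p,r=fit(obs,[550,0,1.5]);print("jig",p,"\n",r.round(1).tolist())
E
```

```text
board top S [[343.7, 140.0], [613.7, 181.6]] bottom [[337.7, 144.2], [610.4, 183.7]]
board top D [[338.0, 139.6], [612.6, 176.0]] bottom [[340.0, 143.4], [616.7, 181.1]]
leg top [[523.1, -160.9]] [[520.5, -163.8]]
cleat S [[499.5, -126.5], [549.4, -130.5]] D [[498.7, -128.8]] [[500.3, -134.7]]
pot [756.09303848  39.98489377   0.        ] [767.87296994  51.95853399   0.        ] tray [ 304.9832809 -236.0184095    0.       ] trowel [ 738.661928   -126.79331982    0.        ] [ 723.81113073 -388.78394956    0.        ]
jig [477.07594603 161.82379506  39.40976755] 
 [[0.3, -0.9], [0.2, 0.5], [-0.5, 0.2], [-0.1, 1.4], [-0.4, -0.7], [-0.2, -1.3], [-0.4, 0.5], [-0.3, 0.1], [0.1, 0.5], [-0.1, 1.2], [-1.1, -0.1], [-1.1, 0.0], [-0.5, 0.4], [-0.4, -0.1], [0.4, -0.7], [0.3, -0.5]]
```

Fit results:
- **Jig:** front centre at about (477, 162), pressing yaw 1.711. Edge residuals are about 1 px.
- **Leg:** axis at about (522, -162), cleat yaw about 1.49. The measured cleat width of 50 mm and offset of 34 mm match the given sizes.

Next I'll move over the leg.

>>> step_arm:
  series:
    - [0.33,-0.915,0,0,0,-0.78]
    - [0.33,-0.915,0,0,0,-0.78]
    - [0.33,-0.915,0,0,0,-0.78]
    - [0.33,-0.915,0,0,0,-0.78]
    - [0.33,-0.915,0,0,0,-0.78]
    - [0.33,-0.915,0,0,0,-0.78]
    - [0.33,-0.915,0,0,0,-0.78]
    - [0.33,-0.915,0,0,0,-0.78]
    - [0.33,-0.915,0,0,0,-0.78]
    - [0.33,-0.915,0,0,0,-0.78]
    - [0.33,-0.915,0,0,0,-0.78]
    - [0.33,-0.915,0,0,0,-0.78]
  jaw: 1

```text
clock: 1.35
position: [390.5, 202.5, 210.4]
ee_rot: [-0.678, 0.735, 0.0, 0.001]
contact_force: [-0.4, -0.2, 0.5]
gripper_width: 85.6
```

>>> step_arm:
  series:
    - [0.33,-0.915,0,0,0,0]
    - [0.33,-0.915,0,0,0,0]
    - [0.33,-0.915,0,0,0,0]
    - [0.33,-0.915,0,0,0,0]
    - [0.33,-0.915,0,0,0,0]
    - [0.33,-0.915,0,0,0,0]
    - [0.33,-0.915,0,0,0,0]
    - [0.33,-0.915,0,0,0,0]
    - [0.33,-0.915,0,0,0,0]
    - [0.33,-0.915,0,0,0,0]
    - [0.33,-0.915,0,0,0,0]

```text
clock: 2.27
position: [523.7, -164.7, 209.1]
ee_rot: [-0.678, 0.735, 0.0, -0.0]
contact_force: [0.1, -0.5, -1.1]
gripper_width: 85.0
```

```bash
python3 - <<'E'
from h import *
d=arm.get_image("wrist");cv2.imwrite("pics/w1.png",cv2.convertScaleAbs(d["image"][:,:,::-1],alpha=1.4))
print(arm.read_state()["position"],arm.read_state()["ee_rot"])
L=[(0,0,110),(34,25,77),(34,-25,77),(24,25,77),(24,-25,77)]
print(proj(d,place([522,-162.4,1.49],L)).round(0))
E
```

```text
[ 522.87305095 -163.164313    209.18045664] [-6.78001418e-01  7.35060324e-01  4.89024730e-04 -3.98440655e-04]
[[317. 198.]
 [340. 221.]
 [293. 221.]
 [340. 212.]
 [293. 212.]]
```

View pics/w1.png

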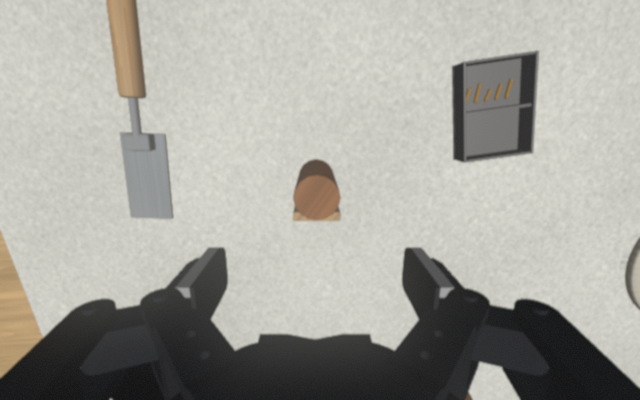

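The wrist view shows the post top at (317,197) and the cleat's outer edge running from (293,220) to (340,220). All of it is within about 1 px of prediction. Now I'll go down and grip.

>>> step_arm:
  series:
    - [0,0,-0.1,0,0,0]
    - [0,0,-0.2,0,0,0]
    - [0,0,-0.26,0,0,0]
    - [0,0,-0.32,0,0,0]
    - [0,0,-0.36,0,0,0]
    - [0,0,-0.4,0,0,0]
    - [0,0,-0.4,0,0,0]
    - [0,0,-0.4,0,0,0]

```text
clock: 2.98
position: [522.0, -161.2, 49.8]
ee_rot: [-0.679, 0.734, 0.001, -0.001]
contact_force: [0.5, 0.1, 0.0]
gripper_width: 85.8
```

>>> step_arm:
  series:
    - [0,0,0,0,0,0]
    - [0,0,0,0,0,0]
    - [0,0,0,0,0,0]
    - [0,0,0,0,0,0]
    - [0,0,0,0,0,0]
    - [0,0,0,0,0,0]
    - [0,0,0,0,0,0]
    - [0,0,0,0,0,0]
    - [0,0,0,0,0,0]
    - [0,0,0,0,0,0]
    - [0,0,0,0,0,0]
    - [0,0,0,0,0,0]
  jaw: -1

```text
clock: 3.98
position: [522.8, -162.9, 51.5]
ee_rot: [-0.678, 0.735, -0.001, 0.001]
contact_force: [-0.5, 1.6, 6.4]
gripper_width: 42.4
```

```bash
python3 - <<'E'
from h import *
s=arm.read_state();print(s["clock"],s["position"],s["gripper_width"],s["contact_force"])
a=arm.get_image("scene")["image"][140:240,200:340,::-1];b=arm.get_image("side")["image"][180:300,280:420,::-1]
cv2.imwrite("pics/g1.png",cv2.convertScaleAbs(np.hstack([cv2.resize(a,(400,286)),cv2.resize(b,(334,286))]),alpha=1.6))
E
```

```text
3.9833 [ 522.81922909 -162.92959095   51.45330169] 42.38265259081883 [-0.51550915  1.62819909  6.44662125]
```

View pics/g1.png

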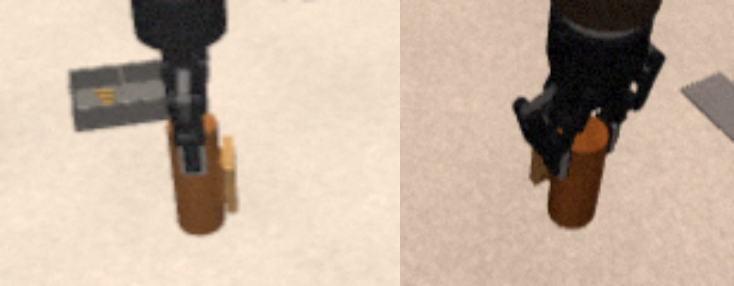

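Gripped: opening is 42.4 mm, close to the 44 mm post, with the cleat clear on the +y side. Now I'll lift slightly, turn +0.22 rad and go to 20 mm in front of the board.

>>> step_arm:
  series:
    - [0,0,0.012,0,0,0]
    - [-0.004,0.03,0.012,0,0,0.02]
    - [-0.012,0.1,0.012,0,0,0.05]
    - [-0.024,0.18,0.012,0,0,0.08]
    - [-0.038,0.27,0.012,0,0,0.11]
    - [-0.05,0.36,0.012,0,0,0.14]
    - [-0.062,0.45,0.012,0,0,0.14]
    - [-0.074,0.54,0.012,0,0,0.14]
    - [-0.084,0.61,0.012,0,0,0.14]
    - [-0.09,0.655,0.012,0,0,0.14]
    - [-0.094,0.678,0.012,0,0,0.14]
    - [-0.094,0.678,0.012,0,0,0.14]

```text
clock: 5.08
position: [484.0, 110.1, 54.8]
ee_rot: [0.756, -0.655, -0.0, -0.0]
contact_force: [0.4, 0.4, -0.0]
gripper_width: 42.2
```

>>> step_arm:
  series:
    - [0,0,0,0,0,0]
    - [0,0,0,0,0,0]
    - [0,0,0,0,0,0]

```text
clock: 5.33
position: [484.4, 107.3, 54.8]
ee_rot: [0.754, -0.657, -0.0, 0.0]
contact_force: [0.0, 0.1, -1.4]
gripper_width: 42.8
```

```bash
python3 - <<'E'
from h import *
s=arm.read_state();print(s["clock"],s["position"],s["ee_rot"],s["gripper_width"],s["contact_force"])
for n,(x0,y0,x1,y1) in {"scene":(310,110,480,220),"side":(170,110,330,230)}.items():
    d=arm.get_image(n)["image"][y0:y1,x0:x1,::-1]
    cv2.imwrite(f"pics/p1{n}.png",cv2.resize(cv2.convertScaleAbs(d,alpha=1.7),None,fx=4.5,fy=4.5,interpolation=cv2.INTER_CUBIC))
w=arm.get_image("wrist");cv2.imwrite("pics/p1w.png",cv2.convertScaleAbs(w["image"][:,:,::-1],alpha=1.4))
E
```

```text
5.3333 [484.36639188 107.32189558  54.76664139] [ 7.54241006e-01 -6.56597600e-01 -1.14923196e-04  2.89825874e-04] 42.82448156861879 [ 0.04101273  0.09000803 -1.36882595]
```

View pics/p1scene.png

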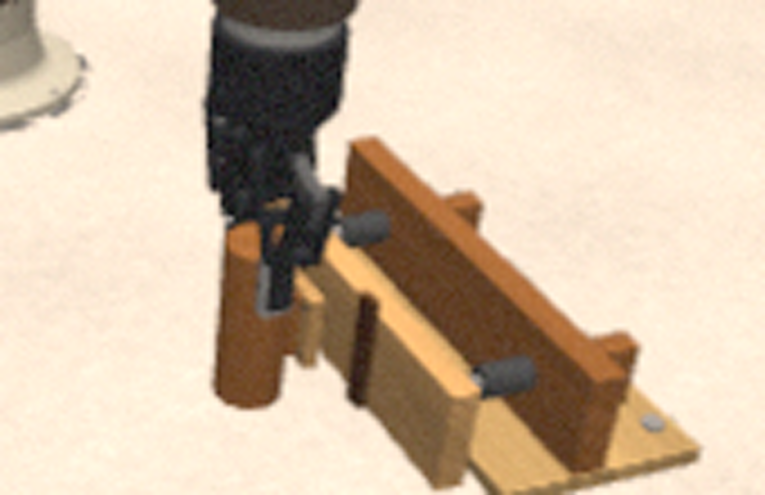

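View pics/p1side.png

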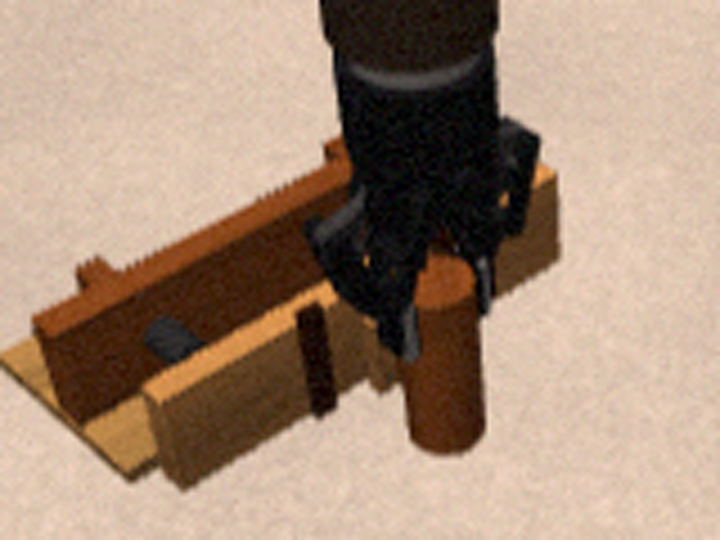

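View pics/p1w.png

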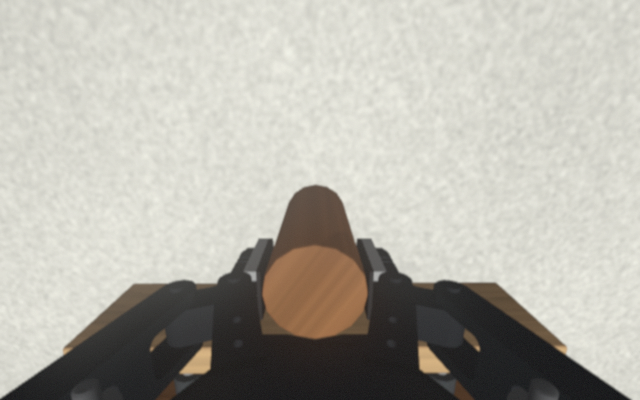

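The leg is held upright about 3–4 mm up. In the wrist view the board's ends (135 and 497) are centred on the post (316) and its edge is level, so the leg is square and centred. I'll lower it nearly to the table and advance to first contact.

>>> step_arm:
  series:
    - [-0.0014,0.01,-0.004,0,0,0]
    - [-0.0028,0.02,-0.009,0,0,0]
    - [-0.0042,0.03,-0.009,0,0,0]
    - [-0.0042,0.03,-0.009,0,0,0]
    - [-0.0042,0.03,-0.009,0,0,0]
    - [-0.0042,0.03,-0.009,0,0,0]

```text
clock: 5.98
position: [483.2, 120.9, 51.5]
ee_rot: [0.755, -0.656, 0.0, -0.001]
contact_force: [0.6, 0.9, 1.5]
gripper_width: 42.7
```

>>> step_arm:
  series:
    - [-0.0014,0.01,0,0,0,0]
    - [-0.0028,0.02,0,0,0,0]
    - [-0.0042,0.03,0,0,0,0]
    - [-0.0056,0.04,0,0,0,0]
    - [-0.0056,0.04,0,0,0,0]
    - [-0.0056,0.04,0,0,0,0]
    - [-0.0056,0.04,0,0,0,0]

```text
clock: 6.57
position: [480.6, 136.2, 51.5]
ee_rot: [0.755, -0.656, 0.0, 0.0]
contact_force: [0.4, -4.5, 3.8]
gripper_width: 42.8
```

>>> step_arm:
  series:
    - [0,0,0,0,0,0]
    - [0,0,0,0,0,0]

```text
clock: 6.73
position: [480.6, 136.3, 51.5]
ee_rot: [0.755, -0.656, 0.0, -0.0]
contact_force: [1.3, -4.2, 4.0]
gripper_width: 42.9
```

>>> step_arm:
  series:
    - [0,0,0,0,0,0]
    - [0,0,0,0,0,0]

```text
clock: 6.9
position: [480.6, 136.3, 51.5]
ee_rot: [0.755, -0.656, 0.0, 0.0]
contact_force: [1.4, -4.6, 5.0]
gripper_width: 42.6
```

Contact at about 4.5 N, close to the 4 N predicted at 8 mm of travel. The foot is on the table, with light upward force. I'll advance 8 mm more.

>>> step_arm:
  series:
    - [-0.0007,0.005,0,0,0,0]
    - [-0.0014,0.01,0,0,0,0]
    - [-0.0021,0.015,0,0,0,0]
    - [-0.0028,0.02,0,0,0,0]
    - [-0.0028,0.02,0,0,0,0]
    - [-0.0028,0.02,0,0,0,0]
    - [-0.0028,0.02,0,0,0,0]
    - [-0.0028,0.02,0,0,0,0]

```text
clock: 7.57
position: [479.6, 143.3, 51.5]
ee_rot: [0.755, -0.656, 0.0, 0.001]
contact_force: [2.1, -8.8, 4.8]
gripper_width: 43.0
```

```bash
python3 - <<'E'
from h import *
s=arm.read_state();print(s["clock"],s["position"],s["ee_rot"],s["gripper_width"],s["contact_force"])
for n,(x0,y0,x1,y1) in {"scene":(350,130,480,230),"side":(160,125,310,225)}.items():
    d=arm.get_image(n)["image"][y0:y1,x0:x1,::-1];k=6 if n=="scene" else 5
    cv2.imwrite(f"pics/p2{n}.png",cv2.resize(cv2.convertScaleAbs(d,alpha=1.6),None,fx=k,fy=k,interpolation=cv2.INTER_CUBIC))
w=arm.get_image("wrist");cv2.imwrite("pics/p2w.png",cv2.convertScaleAbs(w["image"][:,:,::-1],alpha=1.4))
E
```

```text
7.5667 [479.57432853 143.27667493  51.49156835] [ 7.54597528e-01 -6.56187451e-01  3.71728374e-04  6.79219582e-04] 42.98953128461842 [ 2.05835135 -8.75157433  4.83454339]
```

View pics/p2scene.png

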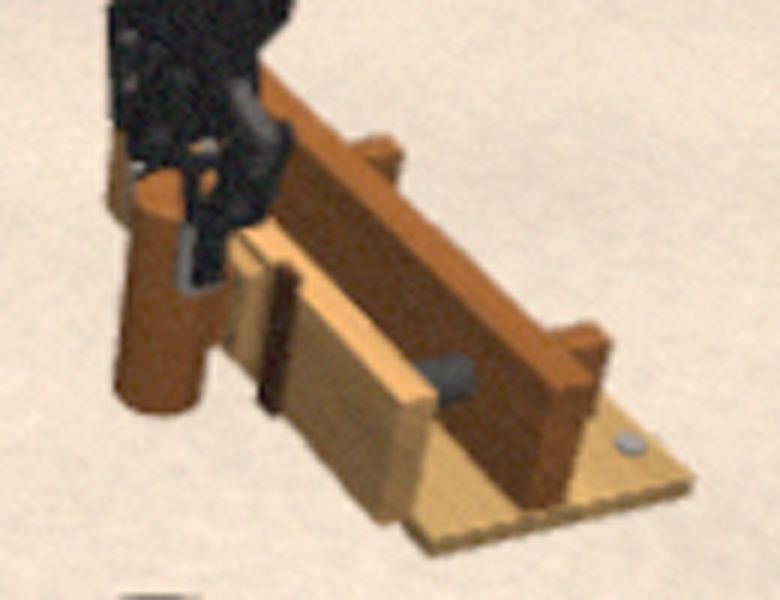

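View pics/p2side.png

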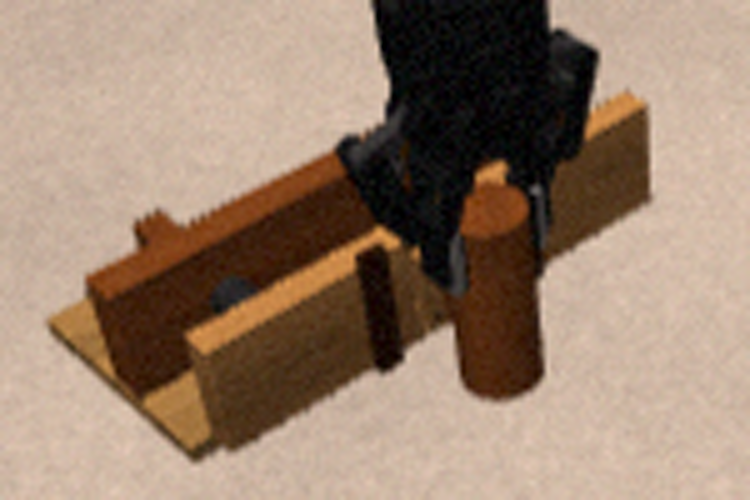

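View pics/p2w.png

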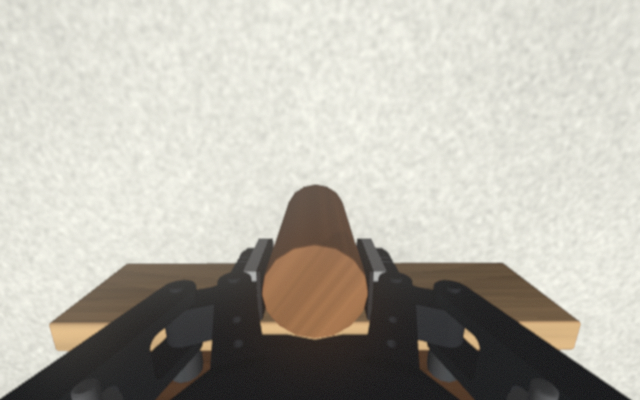

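The board has moved back with the cleat flat between the strips. In the wrist view the board (50–580) is centred on the post (316) and level. Next I'll measure the travel from pixels.

```bash
python3 - <<'E'
from h import *
import pickle
S,D=pickle.load(open("cams.pkl","rb"))
n=np.array([-0.139,0.990,0])
for d,c,a,b,z in [(S,"c1",(365,408),(413,402),84),(S,"c1",(343,530),(388,523),16),(S,"c1",(400,403),(437,392),84),(D,"c2",(252,468),(232,450),16),(D,"c2",(210,352),(187,333),84),(D,"c2",(672,212),(651,199),16)]:
    P=[ray(d,*cr(c,[q])[0],z) for q in (a,b)];print((P[1]-P[0])@n)
E
```

```text
20.90380294604644
20.835296025503798
18.578473742045432
16.88665405431498
18.43640152160155
16.859264045861703
```

>>> step_arm:
  series:
    - [0,0,0,0,0,0]
    - [0,0,0,0,0,0]
    - [0,0,0,0,0,0]
    - [0,0,0,0,0,0]
    - [0,0,0,0,0,0]
    - [0,0,0,0,0,0]
    - [0,0,0,0,0,0]
    - [0,0,0,0,0,0]
    - [0,0,0,0,0,0]
    - [0,0,0,0,0,0]

```text
clock: 8.55
position: [479.5, 143.3, 51.5]
ee_rot: [0.755, -0.656, 0.0, 0.001]
contact_force: [2.7, -8.6, 6.3]
gripper_width: 42.5
```

Travel is about 17–20 mm in the images and the force along the press is about 8.9 N. I'll back off about 2 mm to centre on 8 N, then hold.

>>> step_arm:
  series:
    - [0.0003,-0.002,0,0,0,0]
    - [0.0006,-0.004,0,0,0,0]
    - [0.0007,-0.005,0,0,0,0]
    - [0.0007,-0.005,0,0,0,0]
    - [0.0007,-0.005,0,0,0,0]
    - [0.0007,-0.005,0,0,0,0]
    - [0.0007,-0.005,0,0,0,0]
    - [0.0007,-0.005,0,0,0,0]
    - [0.0007,-0.005,0,0,0,0]
    - [0.0007,-0.005,0,0,0,0]
    - [0.0007,-0.005,0,0,0,0]
    - [0.0007,-0.005,0,0,0,0]

```text
clock: 9.55
position: [479.8, 142.1, 51.5]
ee_rot: [0.755, -0.656, 0.0, 0.0]
contact_force: [1.0, -4.8, 5.9]
gripper_width: 42.7
```

>>> step_arm:
  series:
    - [0,0,0,0,0,0]
    - [0,0,0,0,0,0]
    - [0,0,0,0,0,0]
    - [0,0,0,0,0,0]
    - [0,0,0,0,0,0]
    - [0,0,0,0,0,0]
    - [0,0,0,0,0,0]
    - [0,0,0,0,0,0]
    - [0,0,0,0,0,0]
    - [0,0,0,0,0,0]
    - [0,0,0,0,0,0]
    - [0,0,0,0,0,0]

```text
clock: 10.55
position: [479.7, 142.2, 51.5]
ee_rot: [0.755, -0.656, 0.0, 0.0]
contact_force: [0.6, -4.4, 5.6]
gripper_width: 43.0
```

>>> step_arm:
  series:
    - [0,0,0,0,0,0]
    - [0,0,0,0,0,0]
    - [0,0,0,0,0,0]
    - [0,0,0,0,0,0]
    - [0,0,0,0,0,0]
    - [0,0,0,0,0,0]
    - [0,0,0,0,0,0]
    - [0,0,0,0,0,0]
    - [0,0,0,0,0,0]
    - [0,0,0,0,0,0]
    - [0,0,0,0,0,0]
    - [0,0,0,0,0,0]

```text
clock: 11.55
position: [479.7, 142.2, 51.5]
ee_rot: [0.755, -0.656, 0.0, 0.0]
contact_force: [1.5, -4.7, 4.9]
gripper_width: 42.6
```

```bash
python3 - <<'E'
from h import *
s=arm.read_state();print(s["clock"],s["position"],s["ee_rot"],s["gripper_width"],s["contact_force"])
a=arm.get_image("scene")["image"][130:230,350:480,::-1]
cv2.imwrite("pics/p3s.png",cv2.resize(cv2.convertScaleAbs(a,alpha=1.6),None,fx=6,fy=6,interpolation=cv2.INTER_CUBIC))
d=arm.get_image("side");cv2.imwrite("pics/p3.png",cv2.convertScaleAbs(d["image"][:,:,::-1],alpha=1.6))
E
```

```text
11.55 [479.73849567 142.18223385  51.46783742] [ 7.54676279e-01 -6.56097326e-01  4.23833529e-05  1.05694763e-04] 42.63324907566223 [ 1.49712088 -4.66669341  4.91202941]
```

View pics/p3.png

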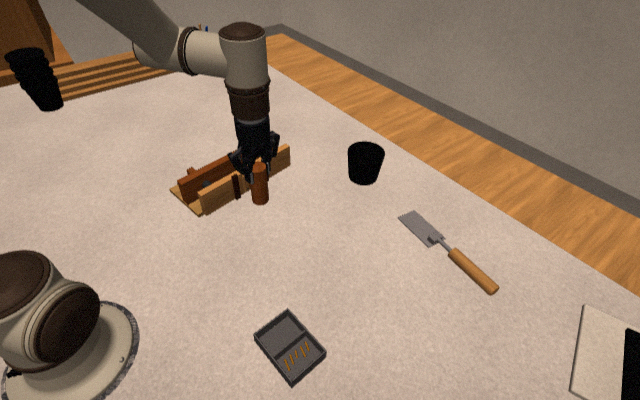

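View pics/p3s.png

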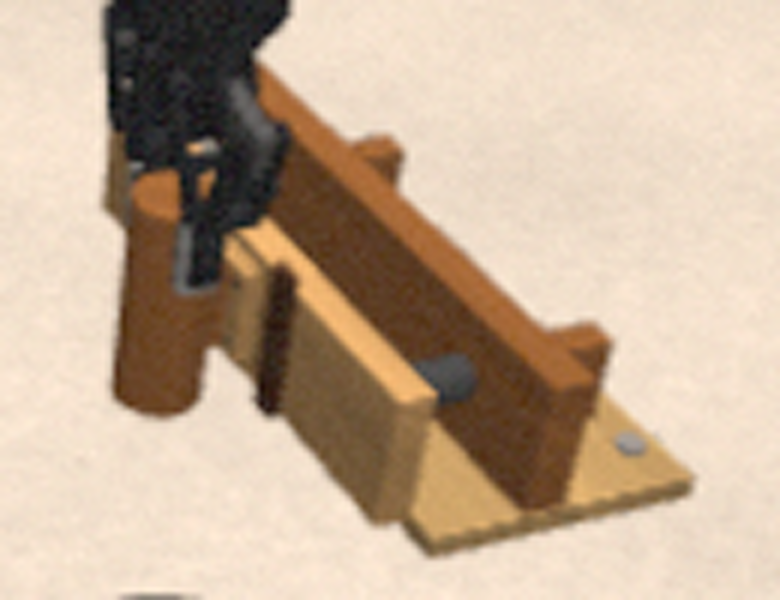

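The wrist force shows hysteresis. It dropped about 4 N for a 1 mm back-off, which means friction at the foot carrying about 5–6 N of vertical load. I'll relieve that load by 0.4 mm to get a clean reading. The pot, trowel and tray are where they were.

>>> step_arm:
  series:
    - [0,0,0.001,0,0,0]
    - [0,0,0.001,0,0,0]
    - [0,0,0.001,0,0,0]
    - [0,0,0.001,0,0,0]
    - [0,0,0.001,0,0,0]
    - [0,0,0.001,0,0,0]

```text
clock: 12.15
position: [479.8, 141.7, 51.5]
ee_rot: [0.755, -0.656, 0.0, 0.0]
contact_force: [2.4, -7.5, 3.6]
gripper_width: 43.0
```

>>> step_arm:
  series:
    - [0,0,0,0,0,0]
    - [0,0,0,0,0,0]

```text
clock: 12.32
position: [479.8, 141.7, 51.5]
ee_rot: [0.755, -0.656, 0.0, 0.0]
contact_force: [2.3, -7.0, 3.0]
gripper_width: 42.9
```

>>> step_arm:
  series:
    - [0,0,0,0,0,0]
    - [0,0,0,0,0,0]

```text
clock: 12.48
position: [479.8, 141.6, 51.5]
ee_rot: [0.755, -0.656, 0.0, 0.0]
contact_force: [2.8, -6.5, 3.7]
gripper_width: 43.0
```

With the foot load relieved, the press force reads about 7.2 N and the image travel gives about 8 N. Hold to confirm it is steady.

>>> step_arm:
  series:
    - [0,0,0,0,0,0]
    - [0,0,0,0,0,0]
    - [0,0,0,0,0,0]
    - [0,0,0,0,0,0]
    - [0,0,0,0,0,0]
    - [0,0,0,0,0,0]
    - [0,0,0,0,0,0]
    - [0,0,0,0,0,0]
    - [0,0,0,0,0,0]
    - [0,0,0,0,0,0]
    - [0,0,0,0,0,0]
    - [0,0,0,0,0,0]

```text
clock: 13.48
position: [479.8, 141.7, 51.5]
ee_rot: [0.755, -0.656, 0.0, 0.0]
contact_force: [2.9, -7.6, 2.4]
gripper_width: 42.6
```

>>> step_arm:
  series:
    - [0,0,0,0,0,0]
    - [0,0,0,0,0,0]
    - [0,0,0,0,0,0]
    - [0,0,0,0,0,0]
    - [0,0,0,0,0,0]
    - [0,0,0,0,0,0]
    - [0,0,0,0,0,0]
    - [0,0,0,0,0,0]
    - [0,0,0,0,0,0]
    - [0,0,0,0,0,0]
    - [0,0,0,0,0,0]
    - [0,0,0,0,0,0]

```text
clock: 14.48
position: [479.8, 141.7, 51.5]
ee_rot: [0.755, -0.656, 0.0, 0.0]
contact_force: [2.2, -6.6, 3.0]
gripper_width: 43.1
```

```bash
python3 - <<'E'
from h import *
s=arm.read_state();print(s["clock"],s["position"],s["ee_rot"],s["gripper_width"],s["contact_force"])
a=arm.get_image("scene")["image"][130:230,350:480,::-1]
cv2.imwrite("pics/p4s.png",cv2.resize(cv2.convertScaleAbs(a,alpha=1.6),None,fx=6,fy=6,interpolation=cv2.INTER_CUBIC))
E
```

```text
14.4833 [479.77377606 141.67363109  51.5192357 ] [ 7.54552239e-01 -6.56239829e-01  1.53061582e-04  4.26212956e-04] 43.083648537725566 [ 2.19917879 -6.60249034  2.96263668]
```

View pics/p4s.png

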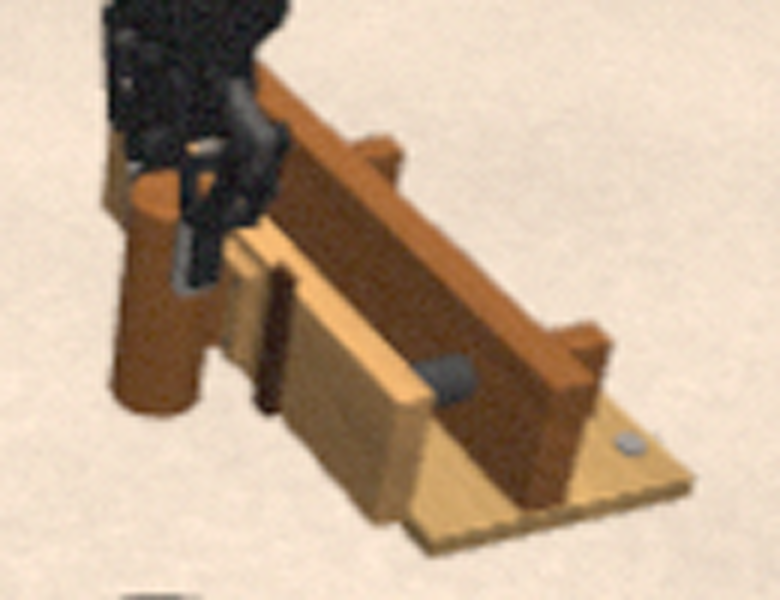

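The leg is steady, upright and flat on the board between the strips, at about 7–8 N, so I'm handing it in.

```bash
python3 -c "
from bench import arm
print(arm.job_done());s=arm.read_state();print(s['clock'],s['position'],s['contact_force'])"
```

```text
the job is handed in; nothing more can be done
None
the job is handed in; nothing more can be done
```

I gripped the leg beside its cleat and turned it +0.22 rad to face the jig. I then pressed it flat between the board's strips and handed the job in while still holding it. No verdict was reported.

- **Push:** the wrist reading along the press stayed at about 6.8–7.9 N for the last 2 s, with the arm still. Rough image measurements from before a final back-off of about 1.6 mm gave 17–21 mm of board travel. That leaves an estimated 16–17 mm (about 8 N) at the end, well short of the end stop.
- **Disagreement:** before I eased the foot load, friction at the foot made the wrist reading swing between 8.8 N (advancing) and 4.7 N (backing off). Easing that load by 0.4 mm brought it to about 7 N. Even so, the wrist reading is about 1 N below the image estimate, though both are within 5–11 N.
- **Position:** in the last wrist view, taken just before the back-off, the leg was square and centred between the strips. At the end the tool was vertical and the foot was on the table, with about 3 N of upward force still showing.
- **Other items:** in the side view taken about 3 s before handing in, the pot, trowel and tray were where they started.

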